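# Bring the hall carousel round and set the mate gourd on it

### The arm

A 6-joint arm with a two-finger parallel gripper is mounted at the origin on the work surface. World frame = base frame: x ahead of the robot, y to its left, z up, the work surface at z = 0. Lengths are in mm, angles in rad, forces in N, time in s.
With the tool pointing down it reaches from about 300 to 950 mm from the base axis. Payload 3.1 kg.
Tool frame: the origin (TCP) lies at the very end of the fingers, on their centre line; the grasp point (between the pads) lies 19 mm behind it; z points along the fingers, y is the direction in which the jaws open and shut (so a half turn about z gives the same grasp; the last joint's range is limited). The gripper opens to 85 mm and grips with 20 to 120 N. Pads are 22 mm wide; open, the fingers measure 114 mm over their backs; the gripper's body (76 mm by 85 mm) begins 54 mm behind the grasp point. The pads swing forward as they close: fully open they stand 13 mm farther back than shut.
Start: joints at [1.186, 0.308, 1.634, -0, 1.2, -0.07], TCP at [193.542, 594.284, 231.272] pointing down, gripper open.
Joint ranges: [-3.06, 3.06], [-0.79, 1.96], [0.05, 2.63], [-1.19, 4.34], [0.05, 2.64], [-2.94, 2.94]. Speed limits (rad/s): [2.79, 2.79, 3.14, 3.14, 3.14, 3.14].

### API

Orientations are given as a unit quaternion [w, x, y, z].
In Python, from workcell import get_state, camera, calibration, hand_in gives the robot as it stands.
- The arm moves only by the shell command python3 -m crank 'ROWS' [FORCE]. ROWS is JSON, a list that holds one entry, the list of rows, each a list of 5 numbers: the finger opening in mm, from 0 to 85.4, then the shift along the world's x, y, z in mm, then the turn about the world's z in rad. In form: [[[hand, x, y, z, turn], ...]]. A call has 1 to 10 rows; each row is the pose to reach, as a shift and turn from the pose commanded when the call began; what a row does not reach only later rows make up. A row lasts 1/10 s, in which the tool goes at most 50 mm and 8.59 degrees, less where a joint would pass 70% of its speed; a pose out of reach is approached as far as the arm can. A call with a gripper value outside its range is refused whole. The fingers move at their own pace and stop on an object; FORCE is the grip in N (left out, the last holds). Time passes only in rows, so rows that repeat a pose let the fingers close. It gives the time, the measured TCP pose, the force and the opening at its end, in the units of the state.
- get_state(): the state, without advancing time (a new reading comes with each control period).
- camera(name): name is "side" or "top"; returns the picture (400x640x3 uint8, red, green, blue); there is no depth.
- calibration(name): a dict with "camera_matrix" (3x3 intrinsics, pixels), "k1" (the pictures are not rectified: a ray, as slopes to the right and down, at radius r is drawn at 1 + k1 r^2 times it, then the intrinsics apply), "world_from_camera" (4x4, takes a point from camera to world coordinates). Camera axes: x right, y down, z forward; pixel columns grow to the right and rows downward; lengths in mm; the calibration is good to about 2 mm. A picture is of the moment at which its call begins. calibration takes no time and is no camera call.
- hand_in(): hands the job in, once; it reports no verdict.
The state is a dict: "time_s": time; "qpos": joint angles; "qd": joint speeds; "joint_efforts": joint torques, N m; "position": TCP position; "eef_rot": TCP orientation; "force": force on the tool from outside, world axes, zero at the start; "torque": the same for the moment, N m; "finger_gap": finger opening in mm.
Only numpy, scipy, OpenCV 4.12 (cv2) and the standard library are available. Lean on these libraries where they do the work, as an engineer would, in place of code of your own. Each camera call takes 0.05 s, during which the arm holds its last target.

### The job

Turn the round wooden carousel until its empty ring lip is at the front, lined up with the pointer on its stand; then stand the mate gourd upright inside that ring, setting it down gently, and leave the ring still lined up with the pointer. The vase and the padlock must stay in their places on the carousel, and the bombilla, the bottle and the glasses case around it must not be knocked out of place.

Things in the scene. Friction and masses are not known exactly. Their poses are not given: they have to be found in the camera images.
- carousel: Wooden turntable: deck 320 mm across, 20 mm thick, top 42 mm above the console. Origin on its turning axis, at console height; z up. Turns endlessly both ways with light drag (about 0.25 N m) and stays where left. In its frame: ring towards -x, 92 mm from the axis; padlock tray at +60 deg, vase tray at -60 deg from +x, 90 mm out. Hub 40 mm across, 8 mm tall. Has three rim pegs, see peg_a.
- stand: Fixed dark steel stand under the carousel, a disc 220 mm across, 20 mm tall. Origin on the turning axis at console height. Its -x axis is the front: a low pointer bar sticks out that way from under the deck, its pointed tip 205 mm from the axis, 24 mm tall. The ring is lined up when it lies straight behind the tip: carousel axes parallel to the stand's.
- cup_spot (a point): Centre of the empty ring on the carousel, at deck height (42 mm above the console). The ring is a round wooden lip, inside diameter 80 mm, outside 92 mm, 8 mm tall; inside it is the bare deck.
- peg_a (a point): Foot, at deck height, of one of three equal upright wooden pegs fixed on the deck near the rim, for pushing the carousel round. It is on the carousel's +x axis, 143 mm from the turning axis; the other two are at +120 and -120 deg from it. Each is 16 mm across and 45 mm tall (top 87 mm above the console).
- gourd_center (a point): Mate gourd: loose wooden cup, metal collar, 95 mm tall, about 180 g, upright on the console beside the carousel. Point on its axis half-way up (47.5 mm), z along the axis. Foot 52 mm across; belly 66 mm from 18 to 40 mm up; straight neck 56 mm from 58 to 80 mm up; collar 57 mm to the top. Grasp across neck and collar from above.
- vase_center (a point): White ceramic vase, empty, loose, standing in its square tray on the carousel; 135 mm tall, 74 mm across at most; the point is on its axis half-way up (67.5 mm), z along its axis.
- vase_spot (a point): Centre of the square vase tray on the carousel (lip 8 mm tall, 82 mm inside), at deck height.
- padlock_center (a point): Grey plastic padlock with a push button and steel shackle, loose, lying flat in its oblong tray on the carousel; 105 mm long, 55 mm wide, 26 mm tall; the point is at its middle, 13 mm up.
- padlock_spot (a point): Centre of the oblong padlock tray on the carousel (lip 8 mm tall, 110 by 64 mm inside), at deck height.
- bombilla: Bystander: stainless drinking straw 185 mm long lying on the console at the back; origin under its middle, x along it.
- spray: Bystander: white plastic bottle 54 mm across, 150 mm tall, on the right; origin at its underside.
- glasses_case: Bystander: grey glasses case 160 x 60 x 45 mm on the left; origin at its underside.
- gourd: The same mate gourd; origin at the centre of its underside.
Mind the look-alikes: they are no part of the job. Of the things like the part that bears padlock_center, leave any that is green or red; of the rest the larger one is meant.

How it is judged (in metres and radians):
On the way:
1. The carousel's empty ring is at the front, lined up with the pointer (its centre within 14 mm sideways), before the gourd is put on it (x of cup_spot in the frame of stand below -0.08 m and y of cup_spot in the frame of stand between -0.014 and 0.014 m and horizontal distance between gourd_center and cup_spot above 0.08 m), for 0.2 s.
At the end, for the whole second after the job is handed in: Ring centre in front of the axis and within 14 mm of the pointer line, carousel still; gourd on the deck inside the ring, upright within 6 deg, at rest, within 18 mm of the ring centre; vase upright within 9 deg, vase and padlock within 30 mm of their tray centres (x of cup_spot in the frame of stand below -0.08 m and y of cup_spot in the frame of stand between -0.014 and 0.014 m and horizontal distance between gourd_center and cup_spot below 0.018 m and z of gourd_center in the frame of stand between 0.085 and 0.095 m and angle between gourd_center's own z axis and vertical below 0.1 rad and linear speed of gourd below 0.02 m/s and angular speed of carousel below 0.05 rad/s and horizontal distance between vase_center and vase_spot below 0.03 m and angle between vase_center's own z axis and vertical below 0.15 rad and horizontal distance between padlock_center and padlock_spot below 0.03 m); the robot touches nothing.
It fails at once if The vase is tipped over or leaves its tray (angle between vase_center's own z axis and vertical above 0.5 rad or horizontal distance between vase_center and vase_spot above 0.05 m).
It fails at once if The padlock leaves its tray (horizontal distance between padlock_center and padlock_spot above 0.05 m).
It fails at once if The gourd is dropped or rammed onto the carousel (contact force over 40 N) (contact force between gourd and carousel above 40 N).
It fails at once if A bystander (bombilla, bottle, glasses case) is moved more than 50 mm (distance of any of bombilla, spray, glasses_case from where it was at the start of the episode above 0.05 m).
It also fails if it takes over 61 s, if anything falls off the work surface, if the arm or the gripper's body presses on something with over 40 N, if the wrist force passes 120 N, or if a joint passes its speed limit or range.

## Working session

There is one attempt and no reset: what is moved stays moved. The work goes in short steps, Python scripts to look and compute and a shell command to move; the robot and the scene stay as the last step left them, time stands still between calls to the robot, and variables do not carry over. Pictures are saved under pics/ and viewed, and the job is handed in when it is done.

```bash
mkdir -p pics; ls
python3 - <<'E'
from workcell import get_state,camera,calibration
import cv2
for n in("side","top"):
    cv2.imwrite(f"pics/{n}0.png",camera(n)[:,:,::-1]); print(n,calibration(n))
print(get_state())
E
```

```text
pics
side {'camera_matrix': array([[375.8541716 ,   0.        , 320.58466117],
       [  0.        , 375.8541716 , 191.55318718],
       [  0.        ,   0.        ,   1.        ]]), 'k1': 0.023426114868719462, 'world_from_camera': array([[-9.95440227e-01, -7.27172920e-02,  6.17328985e-02,
         5.33753069e+02],
       [-9.53769817e-02,  7.68340649e-01, -6.32894840e-01,
         6.04963901e+02],
       [-1.40949643e-03, -6.35896880e-01, -7.71772746e-01,
         8.55476595e+02],
       [ 0.00000000e+00,  0.00000000e+00,  0.00000000e+00,
         1.00000000e+00]])}
top {'camera_matrix': array([[474.29208558,   0.        , 319.58484019],
       [  0.        , 474.29208558, 205.29216005],
       [  0.        ,   0.        ,   1.        ]]), 'k1': -0.051626889157165075, 'world_from_camera': array([[ 2.50117738e-02, -9.94377520e-01,  1.02896832e-01,
         4.54281771e+02],
       [-9.99376458e-01, -2.74371974e-02, -2.22237597e-02,
         1.72947020e+01],
       [ 2.49220077e-02, -1.02276816e-01, -9.94443737e-01,
         1.50049547e+03],
       [ 0.00000000e+00,  0.00000000e+00,  0.00000000e+00,
         1.00000000e+00]])}
{'time_s': 0.1, 'qpos': array([ 1.18629444e+00,  3.08917285e-01,  1.63507310e+00,  6.18509666e-06,
        1.19974503e+00, -6.96867114e-02]), 'qd': array([ 0.00067596, -0.00147237, -0.00349426,  0.00046419, -0.00090618,
        0.00120373]), 'joint_efforts': array([-6.08119080e-04, -4.16408622e+01, -2.77645379e+01, -2.43850218e-04,
        4.07421918e-03,  8.93109842e-06]), 'position': array([193.25367512, 593.56620658, 230.15575591]), 'eef_rot': array([-2.44025100e-04,  1.56759393e-01,  9.87636241e-01, -1.04322244e-03]), 'force': array([ 0.52029376, -0.24032664, -0.214517  ]), 'torque': array([ 0.03020519, -0.00530828,  0.03122042]), 'finger_gap': 85.44329179387564}
```

View pics/side0.png

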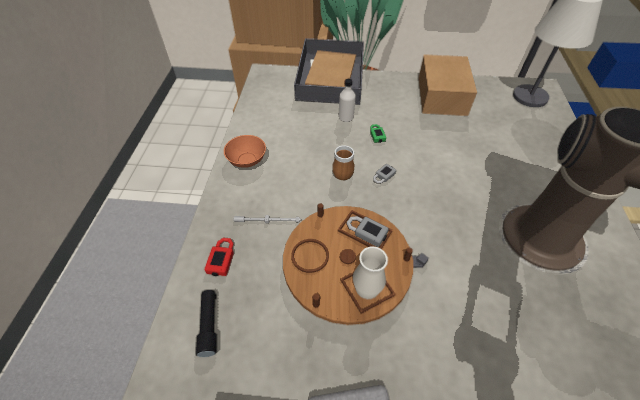

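View pics/top0.png

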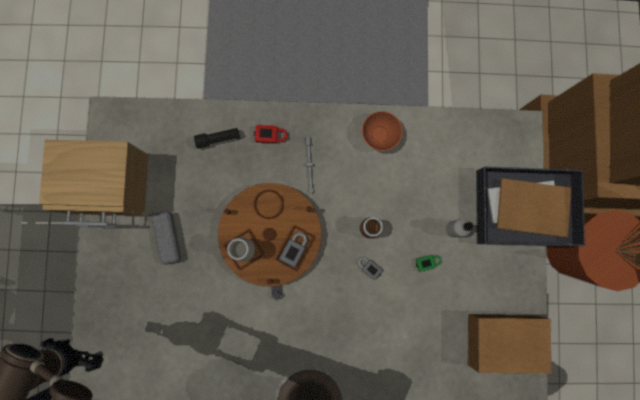

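The top view shows the carousel centred near (270,234), with the pointer at (277,292) on the robot's side. The ring is at (268,204), on the far side. The gourd is at (372,227), the padlock in its tray at (295,247), and the vase at (240,250).

Look-alikes for the padlock:
- Red at (270,134)
- Green at (428,263)
- Small grey at (370,267)

The larger grey one in the tray is the one meant. I'll check it in a close crop.

```bash
cat > h.py <<'E'
import numpy as np,cv2
from workcell import *
def ray(n,px):
    c=calibration(n);K=c["camera_matrix"];T=c["world_from_camera"]
    d=np.array([(px[0]-K[0,2])/K[0,0],(px[1]-K[1,2])/K[1,1]]);u=d.copy()
    for _ in range(20):u=d/(1+c["k1"]*(u@u))
    return T[:3,3],T[:3,:3]@np.r_[u,1]
def at(n,px,z):
    o,d=ray(n,px);return (o+d*(z-o[2])/d[2])[:2]
def proj(n,P):
    c=calibration(n);K=c["camera_matrix"];T=c["world_from_camera"]
    p=T[:3,:3].T@(np.array(P,float)-T[:3,3]);u=p[:2]/p[2];u=u*(1+c["k1"]*(u@u))
    return K[:2,:2]@u+K[:2,2]
def crop(n,name,x0,y0,w,h,s,im=None):
    im=camera(n) if im is None else im
    c=cv2.resize(im[y0:y0+h,x0:x0+w],None,fx=s,fy=s,interpolation=cv2.INTER_CUBIC)
    cv2.imwrite(f"pics/{name}.png",c[:,:,::-1]);return im
E
python3 - <<'E'
from h import *
t=cv2.imread("pics/top0.png")[:,:,::-1];s=cv2.imread("pics/side0.png")[:,:,::-1]
crop("top","t1",205,170,200,140,4,t);crop("side","s1",270,130,170,200,3,s)
E
```

```text
(no output)
```

View pics/t1.png

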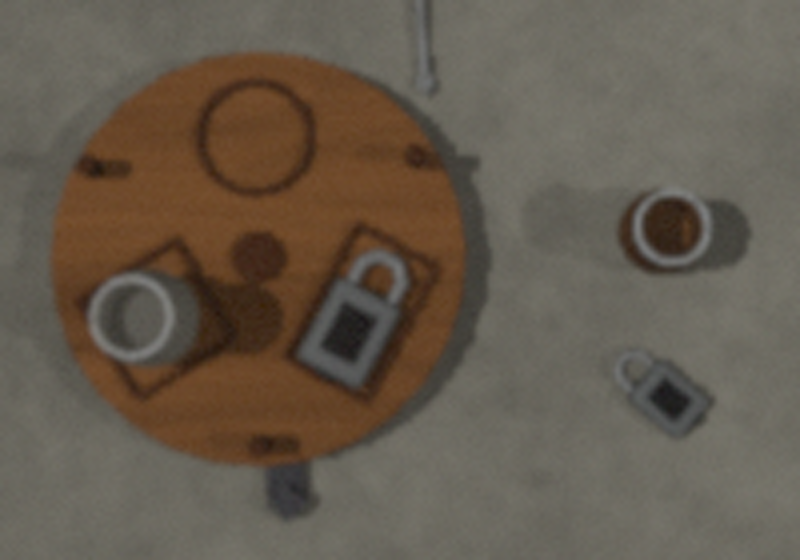

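View pics/s1.png

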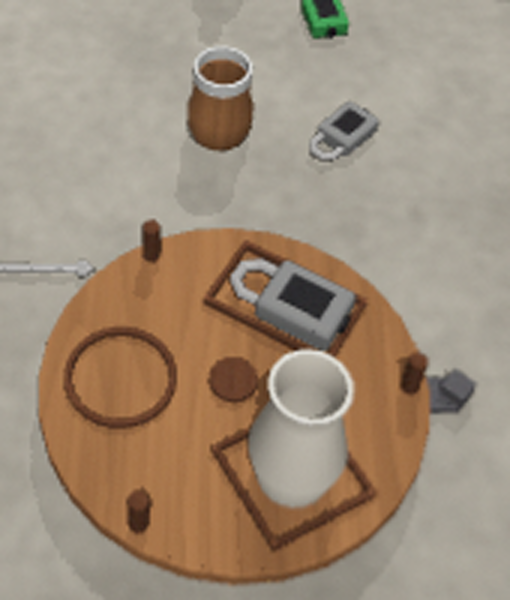

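```bash
cat >> h.py <<'E'
def tp(x,y,z): return at("top",((x+.5)/4-.5+205,(y+.5)/4-.5+170),z)
def sd(x,y,z): return at("side",((x+.5)/3-.5+270,(y+.5)/3-.5+130),z)
E
python3 - <<'E'
from h import *
np.set_printoptions(precision=1,suppress=True)
print("deck",tp(259,259,42),"hub",tp(258,257,50),sd(234,378,50))
print("ring",tp(257,137,50),sd(120,376,50))
print("pointer tip",tp(290,517,24),sd(473,387,24))
for a,b in(((92,164),(151,226)),((417,154),(139,495)),((262,443),(414,358))):
  print("pegtop",tp(*a,87),sd(*b,87))
print("gourd top",tp(672,227,95),sd(222,69,95))
o,_=ray("top",(0,0));print(o)
E
```

```text
deck [511.3 136.4] hub [512.5 136.6] [513.3 139.4]
ring [604.4 140.6] [605.6 146.3]
pointer tip [314.9 107.4] [314.8 113.8]
pegtop [577.  259.8] [592.4  19.5]
pegtop [591.1  17.5] [577.6 262.7]
pegtop [374.2 125.9] [375.  129.5]
gourd top [ 541.  -173.6] [ 542.5 -168.6]
[ 454.3   17.3 1500.5]
```

```bash
python3 -m crank '[[[36,15,-22,0,-0.03],[36,40,-58,0,-0.07],[36,68,-98,0,-0.12],[36,96,-139,0,-0.18],[36,124,-180,0,-0.23],[36,152,-220,0,-0.28],[36,180,-260,0,-0.33],[36,208,-301,0,-0.38],[36,236,-342,0,-0.43],[36,264,-382,0,-0.48]]]' 40
python3 -m crank '[[[36,28,-41,0,-0.05],[36,56,-81,0,-0.1],[36,83,-120,0,-0.14],[36,108,-157,0,-0.17],[36,125,-182,-10,-0.19],[36,134,-194,-30,-0.19],[36,134,-194,-60,-0.19],[36,134,-194,-80,-0.19],[36,134,-194,-80,-0.19],[36,134,-194,-80,-0.19]]]'
python3 - <<'E'
from h import *
s=get_state();print(s['position'],s['force'],s['qpos'],s['finger_gap'])
crop("top","t2",205,150,200,140,4);crop("side","s2",270,130,170,200,3)
E
```

```text
time_s: 1.1
position: [458.0, 210.3, 231.0]
eef_rot: [-0.0, 0.388, 0.922, -0.0]
force: [1.3, 0.2, -0.6]
finger_gap: 35.6
time_s: 2.1
position: [591.1, 18.3, 150.9]
eef_rot: [-0.001, 0.473, 0.881, -0.0]
force: [0.5, -1.2, 0.8]
finger_gap: 36.2
[591.12960025  18.33279925 150.85903979] [ 0.46453281 -1.15900328  0.75911334] [-4.26134615e-02  3.32486780e-01  1.77754739e+00 -5.09441474e-06
  1.03294931e+00 -6.28664044e-01] 36.21710391599238
```

View pics/s2.png

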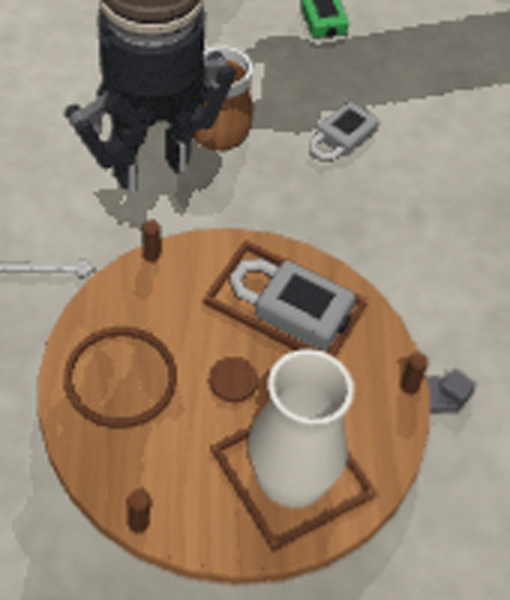

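The gripper straddles the peg at crop (150,240), with a finger on each side. Descending to the peg.

```bash
python3 -m crank '[[[36,0,0,-35,0],[36,0,0,-70,0],[36,0,0,-90,0],[36,0,0,-97,0],[36,0,0,-97,0]]]'
python3 - <<'E'
from h import *
crop("side","s3",270,130,170,200,3)
# plan path: centre (512.5,138), start -56.5
import math
c=np.array([512.5,138]);p0=c+143*np.array([math.cos(math.radians(-56.5)),math.sin(math.radians(-56.5))])
a=-56.5
for k in range(0,180,4):
    b=math.radians(a-k); p=c+143*np.array([math.cos(b),math.sin(b)])
    print(k,np.round(p-p0,0).astype(int),end=' ; ')
E
```

```text
time_s: 2.7
position: [591.8, 18.4, 54.5]
eef_rot: [0.0, 0.473, 0.881, 0.0]
force: [-0.0, 0.7, -0.0]
finger_gap: 35.8
0 [0 0] ; 4 [-9 -5] ; 8 [-17 -10] ; 12 [-27 -14] ; 16 [-36 -17] ; 20 [-46 -20] ; 24 [-55 -22] ; 28 [-65 -23] ; 32 [-75 -24] ; 36 [-85 -24] ; 40 [-95 -23] ; 44 [-105  -21] ; 48 [-115  -19] ; 52 [-124  -16] ; 56 [-134  -13] ; 60 [-143   -9] ; 64 [-152   -4] ; 68 [-160    1] ; 72 [-168    7] ; 76 [-176   14] ; 80 [-183   21] ; 84 [-189   28] ; 88 [-195   36] ; 92 [-201   45] ; 96 [-206   53] ; 100 [-210   62] ; 104 [-214   72] ; 108 [-217   81] ; 112 [-219   91] ; 116 [-221  101] ; 120 [-222  111] ; 124 [-222  120] ; 128 [-221  130] ; 132 [-220  140] ; 136 [-219  150] ; 140 [-216  160] ; 144 [-213  169] ; 148 [-209  179] ; 152 [-205  187] ; 156 [-200  196] ; 160 [-194  204] ; 164 [-188  212] ; 168 [-181  219] ; 172 [-174  226] ; 176 [-166  233] ;
```

View pics/s3.png

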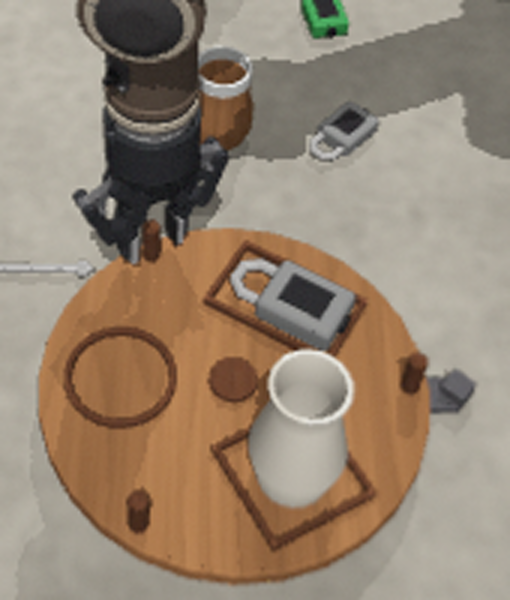

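```bash
python3 -m crank '[[[24,0,0,0,0],[24,-3,-2,0,-0.02],[24,-9,-5,0,-0.06],[24,-17,-10,0,-0.12],[24,-27,-14,0,-0.18],[24,-36,-17,0,-0.25],[24,-46,-20,0,-0.31],[24,-55,-22,0,-0.37],[24,-65,-23,0,-0.43],[24,-75,-24,0,-0.49]]]'
python3 - <<'E'
from h import *
crop("side","s4",270,130,170,200,3)
E
```

```text
time_s: 3.75
position: [518.7, -6.3, 56.1]
eef_rot: [0.002, 0.674, 0.739, 0.002]
force: [2.1, 0.4, -0.2]
finger_gap: 23.9
```

View pics/s4.png

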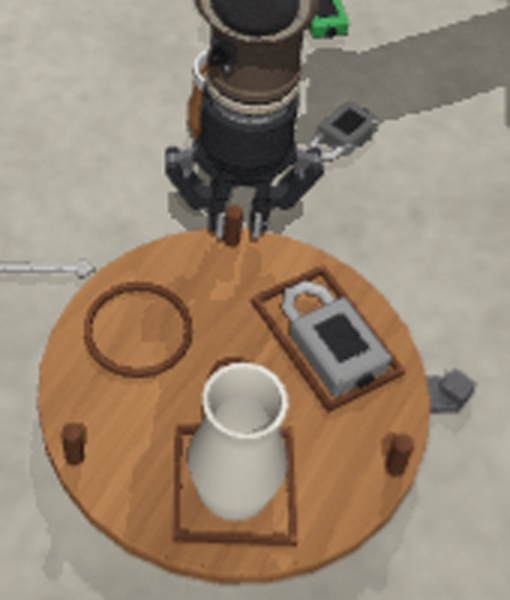

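The carousel has turned about 30° with the peg caged and everything still seated. Continuing.

```bash
python3 -m crank '[[[24,-10,0,0,-0.06],[24,-20,1,0,-0.12],[24,-30,3,0,-0.18],[24,-40,5,0,-0.24],[24,-49,8,0,-0.31],[24,-59,11,0,-0.37],[24,-68,15,0,-0.43],[24,-77,20,0,-0.49],[24,-85,25,0,-0.55],[24,-93,31,0,-0.61]]]'
python3 -m crank '[[[24,-8,7,0,-0.06],[24,-15,14,0,-0.12],[24,-21,21,0,-0.18],[24,-27,29,0,-0.24],[24,-33,38,0,-0.31],[24,-38,46,0,-0.37],[24,-42,55,0,-0.43],[24,-46,65,0,-0.49],[24,-49,74,0,-0.55],[24,-51,84,0,-0.61]]]'
python3 - <<'E'
from h import *
print(get_state()['qpos'])
crop("side","s5",270,130,170,200,3)
E
```

```text
time_s: 4.8
position: [425.3, 24.8, 55.6]
eef_rot: [0.002, 0.864, 0.503, 0.002]
force: [1.9, -2.7, 0.6]
finger_gap: 24.3
time_s: 5.8
position: [373.1, 109.2, 55.1]
eef_rot: [0.001, 0.975, 0.221, 0.001]
force: [-0.9, -2.1, 1.2]
finger_gap: 23.8
[ 1.73496983e-01  1.36432776e-01  2.28342624e+00 -1.45514147e-03
  7.20456485e-01  1.30011068e+00]
```

View pics/s5.png

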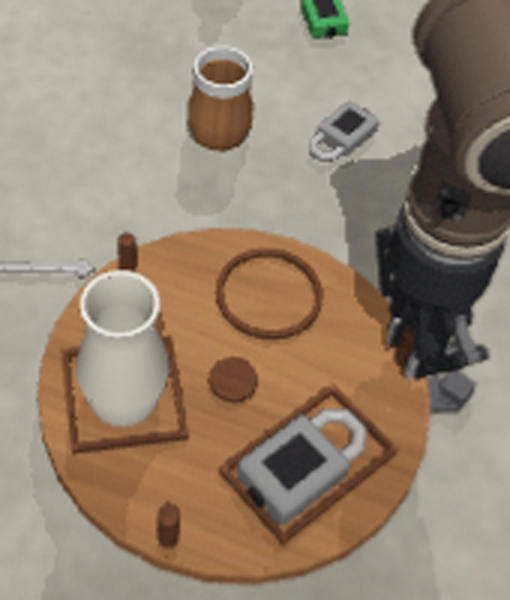

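```bash
python3 -m crank '[[[24,-2,10,0,-0.06],[24,-3,20,0,-0.12],[24,-3,29,0,-0.18],[24,-2,39,0,-0.24],[24,-1,49,0,-0.31],[24,0,59,0,-0.37],[24,3,69,0,-0.43],[24,6,78,0,-0.49],[24,10,88,0,-0.55],[24,14,96,0,-0.61]]]'
python3 -m crank '[[[24,4,6,0,-0.04],[24,8,12,0,-0.08],[24,12,17,0,-0.12],[24,16,22,0,-0.16],[24,20,26,0,-0.2],[24,20,26,0,-0.2]]]'
python3 - <<'E'
from h import *
print(get_state()['qpos'])
crop("side","s6",270,130,170,200,3)
crop("top","t6",205,170,200,140,4)
E
```

```text
time_s: 6.85
position: [386.4, 205.2, 54.7]
eef_rot: [0.0, 0.997, -0.082, -0.0]
force: [-0.8, -3.3, 0.9]
finger_gap: 23.9
time_s: 7.45
position: [407.5, 231.6, 54.8]
eef_rot: [-0.0, 0.984, -0.18, 0.001]
force: [0.1, 0.7, 0.3]
finger_gap: 23.9
[4.23959599e-01 2.72229261e-01 2.10819683e+00 1.75254667e-05
 7.59645888e-01 2.35647093e+00]
```

View pics/s6.png

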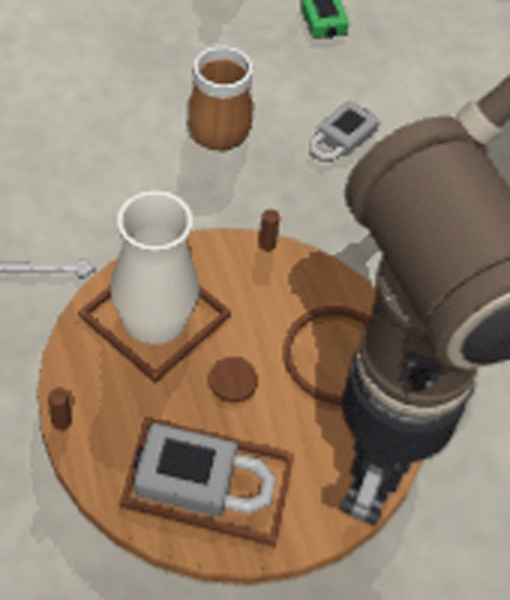

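View pics/t6.png

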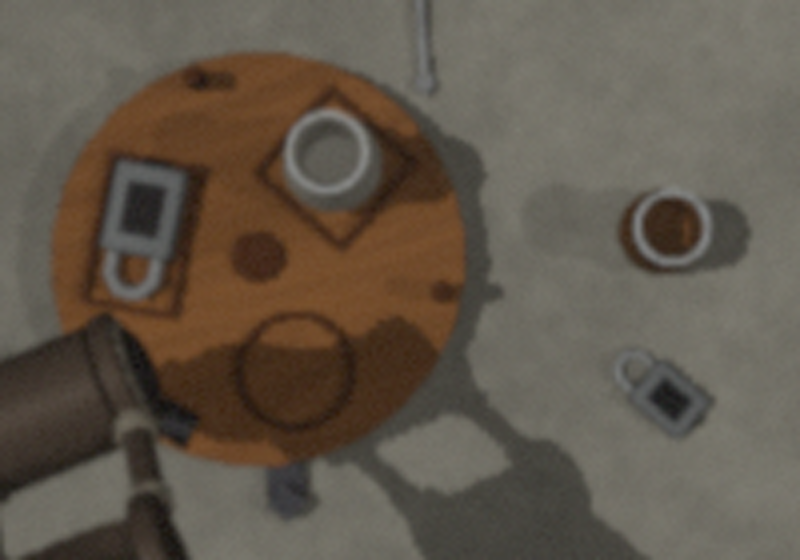

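Run:
```python
from h import *
c=np.array([512.5,138])
def an(p): d=p-c; return np.round(np.degrees(np.arctan2(d[1],d[0]))%360,1),np.round(np.hypot(*d),1)
print("ring",an(tp(296,373,50)))
for p in((197,76),(440,290)): print("peg",an(tp(*p,87)))
for p in((61,396),(269,215)): print("peg side",an(sd(*p,87)))
print("tip",an(tp(290,517,24)),an(sd(473,387,24)))
# where model predicts the pointer for yaws
for y in (5,8,11,14):
  b=np.radians(180+y)
  q=[np.r_[c+r*np.array([np.cos(b),np.sin(b)]),24] for r in(205,170)]
  print(y,[np.round((proj("top",v)-[205,170])*4) for v in q],[np.round((proj("side",v)-[270,130])*3) for v in q])
crop("top","tp",255,270,40,40,15);crop("side","sp",395,235,50,40,15)
```

```text
ring (np.float64(200.9), np.float64(93.3))
peg (np.float64(19.1), np.float64(140.6))
peg (np.float64(260.9), np.float64(142.1))
peg side (np.float64(21.0), np.float64(142.1))
peg side (np.float64(261.7), np.float64(141.5))
tip (np.float64(188.8), np.float64(200.0)) (np.float64(187.0), np.float64(199.2))
5 [array([272., 524.]), array([269., 478.])] [array([481., 393.]), array([438., 393.])]
8 [array([286., 522.]), array([281., 477.])] [array([478., 382.]), array([436., 384.])]
11 [array([299., 521.]), array([292., 475.])] [array([475., 371.]), array([434., 374.])]
14 [array([313., 518.]), array([304., 473.])] [array([471., 360.]), array([431., 365.])]
```

View pics/tp.png

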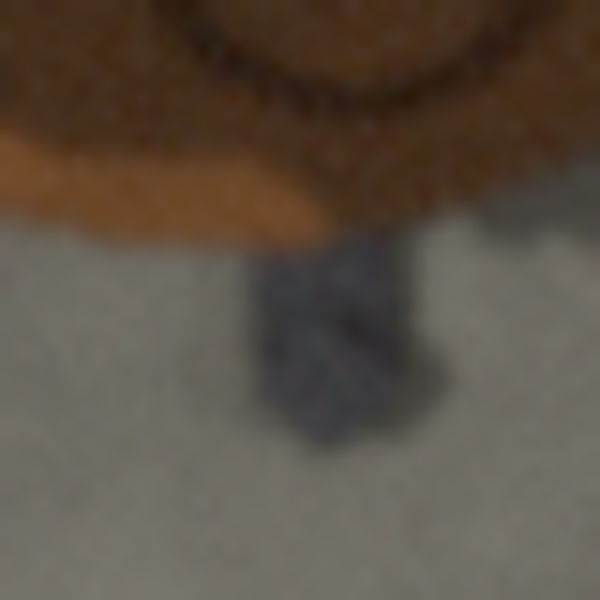

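View pics/sp.png

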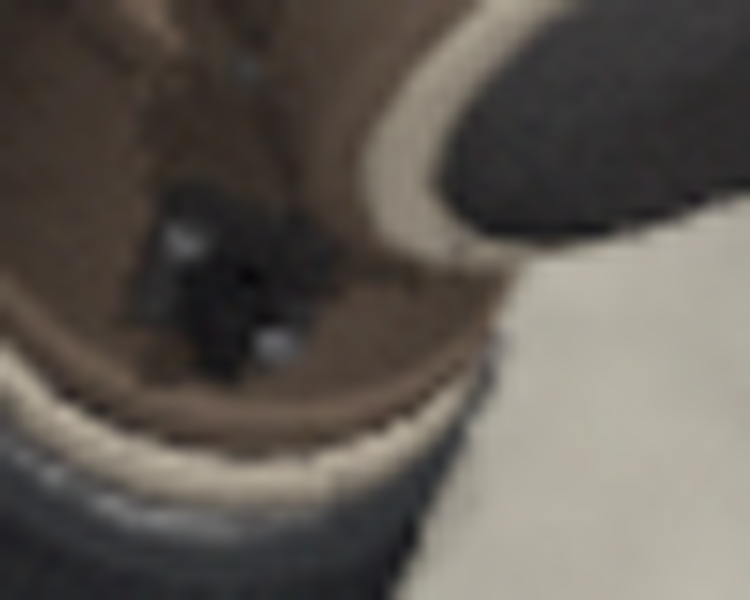

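Top view: the ring is now at crop (296,373), about 200.5°. The pointer is at about 188°, so roughly 12.5° remains.

```bash
python3 -m crank '[[[24,5,5,0,-0.04],[24,9,10,0,-0.08],[24,14,15,0,-0.12],[24,18,19,0,-0.15],[24,20,22,0,-0.16],[24,20,22,0,-0.16]]]'
python3 - <<'E'
from h import *
crop("top","t7",205,170,200,140,4)
E
```

```text
time_s: 8.25
position: [426.8, 253.4, 54.4]
eef_rot: [-0.0, 0.966, -0.258, 0.0]
force: [0.6, 0.4, 0.3]
finger_gap: 24.2
```

View pics/t7.png

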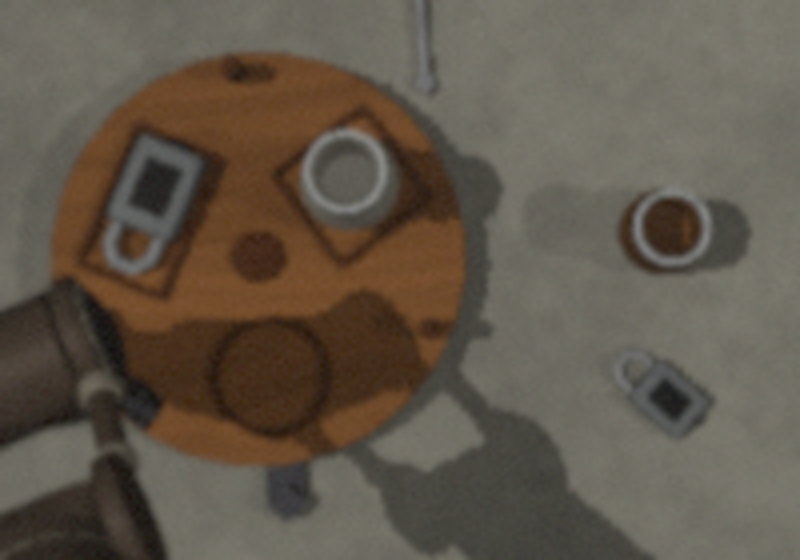

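Run:
```python
from h import *
for c in (np.array([512.5,138]),np.array([512,136.5])):
  def an(p): d=p-c; return np.round(np.degrees(np.arctan2(d[1],d[0]))%360,1)
  print("ring",an(tp(270,377,50)),"pegs",an(tp(234,67,87)),an(tp(431,327,87)),"tip",an(tp(289,518,24)))
print(tp(270,377,50))
```

```text
ring 188.6 pegs 7.6 249.6 tip 188.6
ring 187.7 pegs 8.1 249.6 tip 188.2
[421.82344934 124.35313909]
```

The ring is at crop (270,377), about 188.2°, which matches the pointer. Lifting off the peg and going over the gourd.

```bash
python3 -m crank '[[[30,0,0,10,0],[34,0,0,30,0],[34,0,0,70,0],[60,0,0,115,0],[85,0,0,155,0],[85,5,-20,170,0.05],[85,15,-55,172,0.15],[85,26,-95,172,0.25],[85,37,-137,172,0.35],[85,48,-179,172,0.45]]]'
python3 -m crank '[[[85,11,-40,0,0.1],[85,22,-80,0,0.2],[85,33,-120,0,0.3],[85,44,-160,0,0.4],[85,55,-200,-10,0.5],[85,62,-230,-20,0.57],[85,67,-245,-40,0.6],[85,67,-245,-60,0.6],[85,67,-245,-60,0.6]]]'
python3 - <<'E'
from h import *
np.set_printoptions(precision=1,suppress=True)
crop("top","t8",205,170,200,140,4);crop("side","s8",270,130,170,200,3)
print(get_state()['qpos'],get_state()['position'])
E
```

```text
time_s: 9.3
position: [474.7, 73.1, 227.4]
eef_rot: [-0.0, 0.999, -0.034, 0.001]
force: [1.0, -0.8, 0.2]
finger_gap: 84.9
time_s: 10.2
position: [539.0, -170.2, 163.8]
eef_rot: [-0.002, 0.966, 0.26, -0.002]
force: [-0.8, 0.5, -0.6]
finger_gap: 85.0
[-0.4  0.3  1.8  0.   1.   0.7] [ 541.2 -170.4  166.6]
```

View pics/t8.png

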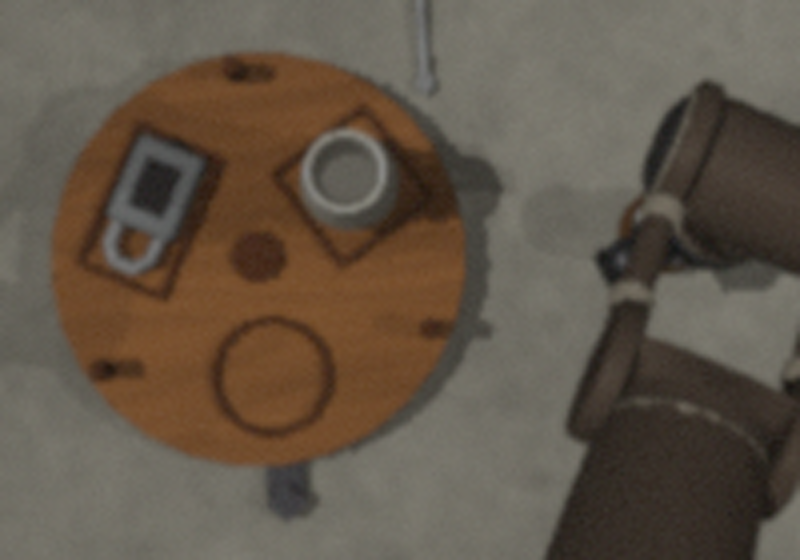

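View pics/s8.png

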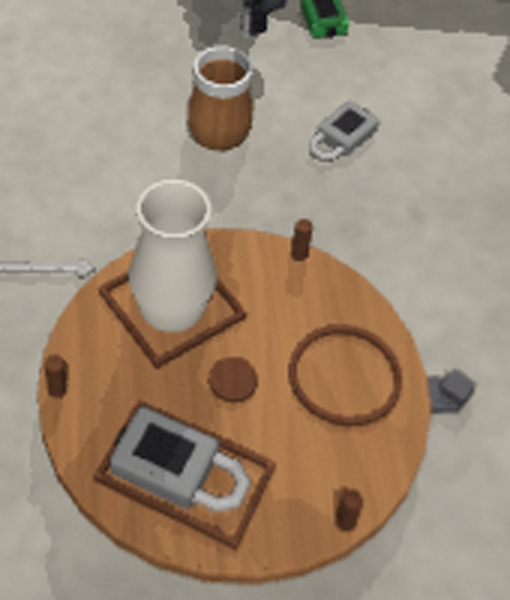

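```bash
python3 - <<'E'
from h import *
np.set_printoptions(precision=1,suppress=True)
for c,r,t in ((tp(259,257,50),tp(273.5,377,50),tp(289,518,24)),(sd(234,378,50),sd(344,374,50),sd(473,387,24))):
  an=lambda d:np.degrees(np.arctan2(d[1],d[0]))%360
  print(c,r,an(r-c),t,an(t-c))
for a in ((103,368),(432,327),(238,69)): print(tp(*a,87))
E
python3 -m crank '[[[85,0,0,-30,0],[85,0,0,-60,0],[85,0,0,-85,0],[85,0,0,-102,0],[85,0,0,-111,0],[85,0,0,-111,0]]]'
python3 - <<'E'
from h import *
crop("side","s9",300,120,80,80,8)
E
```

```text
[512.5 135.8] [421.9 121.7] 188.8723267009499 [314.1 108.1] 187.95859992397865
[513.3 139.4] [424.6 127.2] 187.84843586779206 [314.8 113.8] 187.35459068165505
[426.  245.1]
[462.5   2.9]
[651.5 153.6]
time_s: 10.9
position: [541.5, -170.2, 55.4]
eef_rot: [-0.0, 0.965, 0.261, -0.0]
force: [0.0, -0.4, 0.6]
finger_gap: 84.8
```

View pics/s9.png

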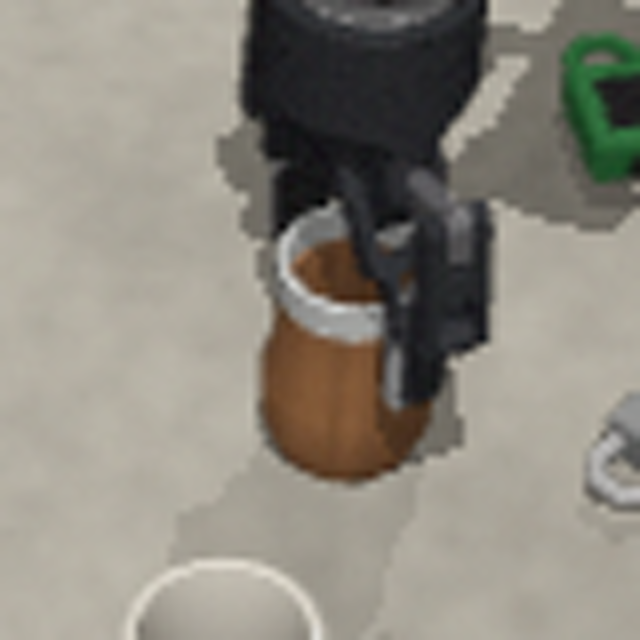

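The gourd is between the fingers, with the collar at crop (345,270). The ring is lined up with the pointer within 1° in both cameras. Closing.

```bash
python3 -m crank '[[[70,0,0,0,0],[62,0,0,0,0],[57,0,0,0,0],[50,0,0,0,0],[45,0,0,0,0],[45,0,0,0,0],[45,0,0,0,0],[45,0,0,5,0],[45,0,0,15,0],[45,0,0,30,0]]]' 30
python3 - <<'E'
from h import *
print(get_state()['finger_gap'])
crop("side","s10",300,120,80,80,8)
E
```

```text
time_s: 11.95
position: [540.1, -170.1, 84.8]
eef_rot: [-0.001, 0.966, 0.26, -0.001]
force: [-0.7, -0.1, -2.1]
finger_gap: 57.0
57.0280001121276
```

View pics/s10.png

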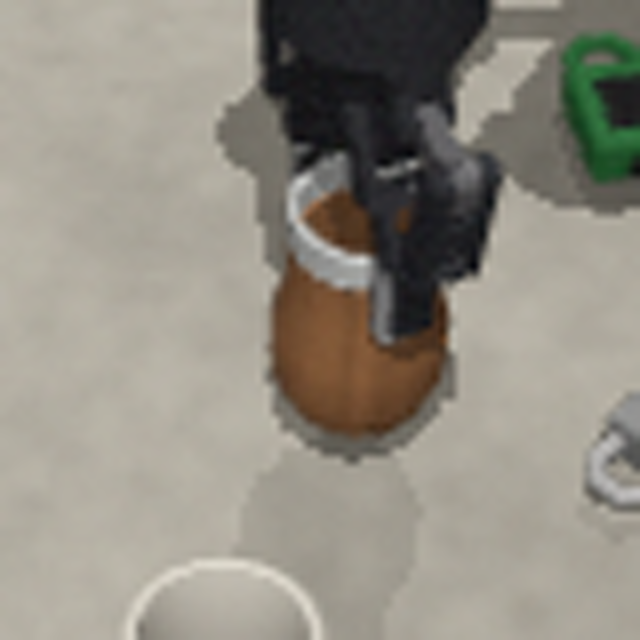

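The gourd is lifted clear and hangs upright, with the gap at 57 mm. Carrying it to the ring.

```bash
python3 -m crank '[[[45,0,0,25,0],[45,0,0,60,0],[45,-4,10,82,0],[45,-14,35,85,0],[45,-28,70,85,0],[45,-44,108,85,0],[45,-60,148,85,0],[45,-76,188,85,0],[45,-91,226,85,0],[45,-104,258,85,0]]]'
python3 -m crank '[[[45,-9,22,0,0],[45,-14,34,0,0],[45,-15,37,-10,0],[45,-15,37,-20,0],[45,-15,37,-30,0],[45,-15,37,-40,0],[45,-15,37,-45,0],[45,-15,37,-45,0],[45,-15,37,-45,0]]]'
python3 - <<'E'
from h import *
print(get_state()['position'])
crop("top","t11",205,170,200,140,4);crop("side","s11",340,180,100,100,6)
E
```

```text
time_s: 13.0
position: [436.6, 89.0, 171.0]
eef_rot: [-0.0, 0.965, 0.261, 0.001]
force: [1.1, 0.6, -1.3]
finger_gap: 56.8
time_s: 13.9
position: [422.7, 124.0, 125.1]
eef_rot: [-0.0, 0.966, 0.26, -0.0]
force: [0.1, 0.4, -0.8]
finger_gap: 56.8
[422.72399127 124.00033471 125.09516499]
```

View pics/t11.png

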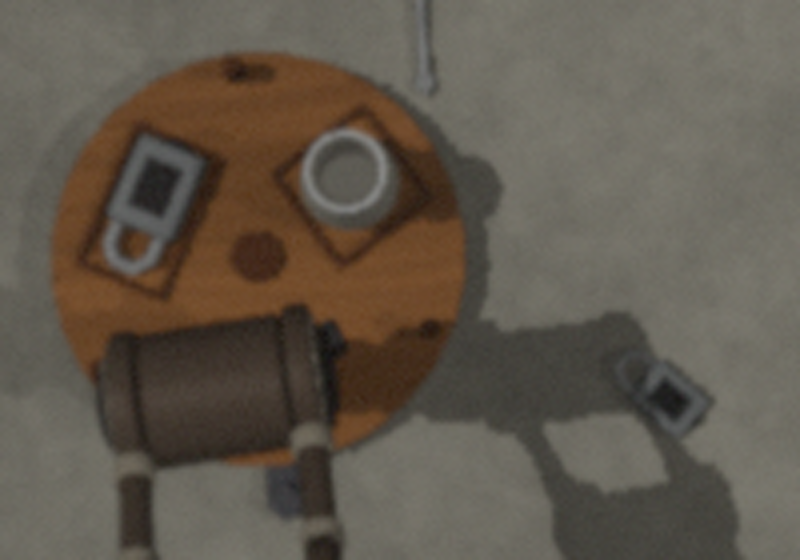

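View pics/s11.png

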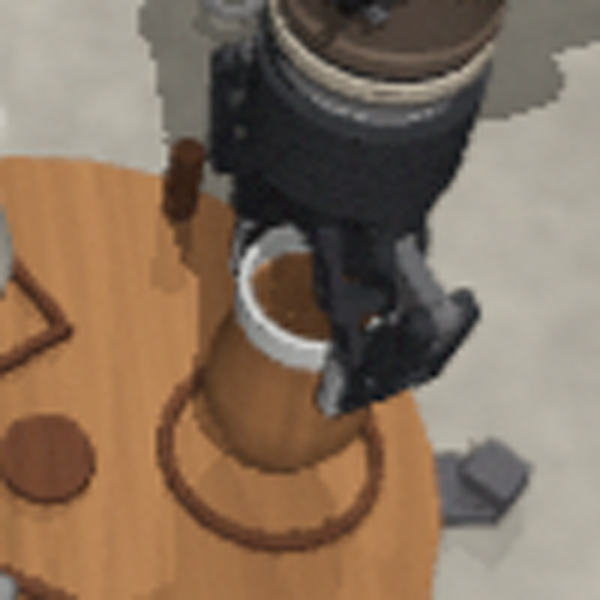

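Run:
```python
from h import *
im=camera("side");im=cv2.resize(im[180:280,340:440],None,fx=6,fy=6,interpolation=cv2.INTER_CUBIC)
def ell(x,y,z,r,col):
    pts=[((proj("side",(x+r*np.cos(a),y+r*np.sin(a),z))-[340,180]+.5)*6-.5) for a in np.linspace(0,6.28,60)]
    cv2.polylines(im,[np.round(pts).astype(int)],True,col,1)
x,y=422.7,124
ell(x,y,165,28.5,(255,0,0));ell(x,y,88,33,(0,255,0));ell(x,y,110,33,(0,255,0));ell(x,y,70,26,(0,255,255))
ell(423,124.5,50,46,(255,255,0))
cv2.imwrite("pics/o1.png",im[:,:,::-1])
```

```text
(no output)
```

View pics/o1.png

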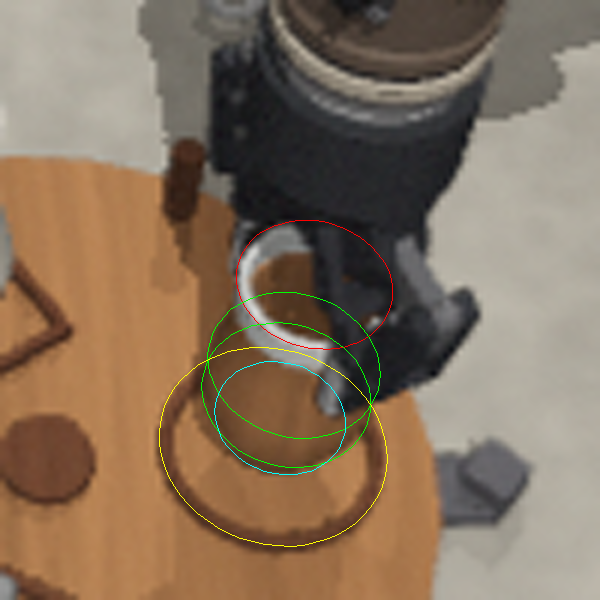

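The overlays of the ring and the gourd match the picture, so the gourd is centred and upright. Lowering it gently.

```bash
python3 -m crank '[[[45,0,0,-6,0],[45,0,0,-12,0],[45,0,0,-17,0],[45,0,0,-20,0],[45,0,0,-22,0],[45,0,0,-23,0],[45,0,0,-24,0],[45,0,0,-25,0],[45,0,0,-25,0]]]'
python3 -m crank '[[[45,0,0,-1,0],[45,0,0,-2,0],[45,0,0,-2,0]]]'
```

```text
time_s: 14.95
position: [422.6, 124.3, 100.3]
eef_rot: [-0.0, 0.966, 0.26, 0.0]
force: [0.2, 0.0, -0.3]
finger_gap: 56.3
time_s: 15.25
position: [423.1, 124.4, 98.9]
eef_rot: [0.0, 0.966, 0.26, 0.0]
force: [-0.7, -0.7, 3.9]
finger_gap: 56.9
```

```bash
python3 -m crank '[[[45,0,0,-0.5,0],[45,0,0,-0.5,0]]]'
python3 - <<'E'
from h import *
crop("side","s12",340,180,100,100,6)
E
```

```text
time_s: 15.45
position: [423.3, 124.4, 98.9]
eef_rot: [0.0, 0.966, 0.26, 0.001]
force: [-1.1, -1.0, 7.2]
finger_gap: 56.7
```

View pics/s12.png

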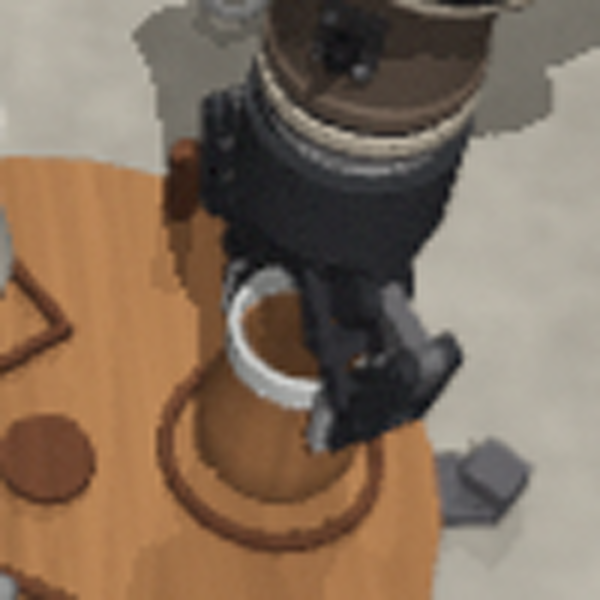

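The gourd sits on the deck inside the ring, with firm contact (7 N upward). Releasing slowly, then retreating up.

```bash
python3 -m crank '[[[58,0,0,0.5,0],[61,0,0,0.5,0],[66,0,0,0.5,0],[74,0,0,0.5,0],[82,0,0,0.5,0],[85,0,0,0.5,0],[85,0,0,5,0],[85,0,0,20,0],[85,0,0,45,0],[85,0,0,80,0]]]' 20
python3 -m crank '[[[85,0,0,40,0],[85,0,-40,60,0],[85,0,-90,70,0],[85,0,-140,70,0],[85,0,-190,70,0],[85,0,-240,70,0],[85,0,-290,70,0],[85,0,-290,70,0]]]'
python3 - <<'E'
from h import *
crop("top","t13",205,170,200,140,4);crop("side","s13",270,130,170,200,3)
E
```

```text
time_s: 16.5
position: [420.8, 123.9, 177.3]
eef_rot: [-0.0, 0.966, 0.26, -0.002]
force: [0.9, 0.8, -0.5]
finger_gap: 85.0
time_s: 17.3
position: [422.6, -171.3, 248.7]
eef_rot: [0.002, 0.966, 0.257, 0.0]
force: [-1.1, 0.5, -0.1]
finger_gap: 84.7
```

View pics/t13.png

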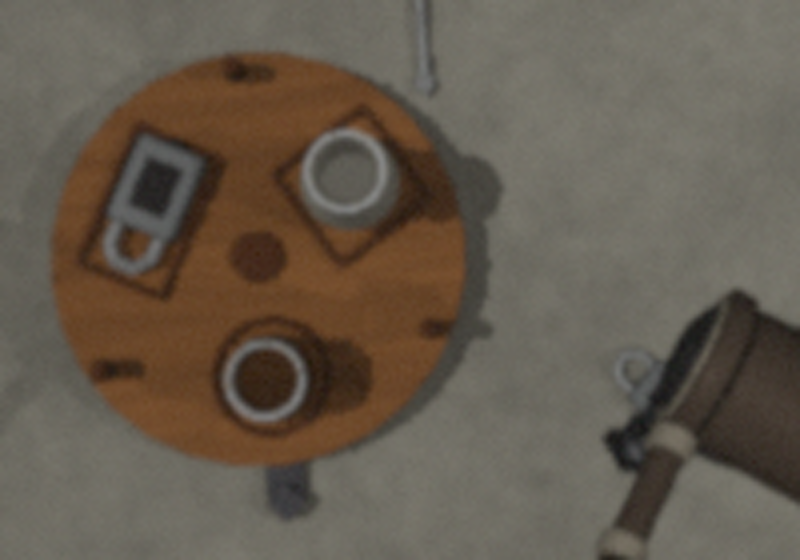

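View pics/s13.png

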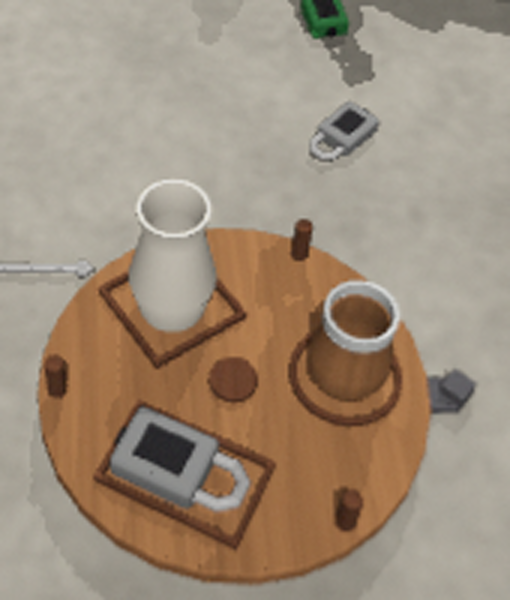

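Run:
```python
from h import *
np.set_printoptions(precision=1,suppress=True)
print("collar",tp(265.5,380,137),sd(362,311,137)); print("ring",tp(273.5,377,50),sd(344,374,50))
s=cv2.imread("pics/side0.png");t=cv2.imread("pics/top0.png")
f=camera("top")[:,:,::-1];cv2.imwrite("pics/topf.png",f);cv2.imwrite("pics/sidef.png",camera("side")[:,:,::-1])
st=get_state();print(st['position'],abs(st['qd']).max())
```

```text
collar [421.6 121.1] [422.2 123. ]
ring [421.9 121.7] [424.6 127.2]
[ 422.3 -164.8  247.6] 0.025581267169468836
```

View pics/topf.png

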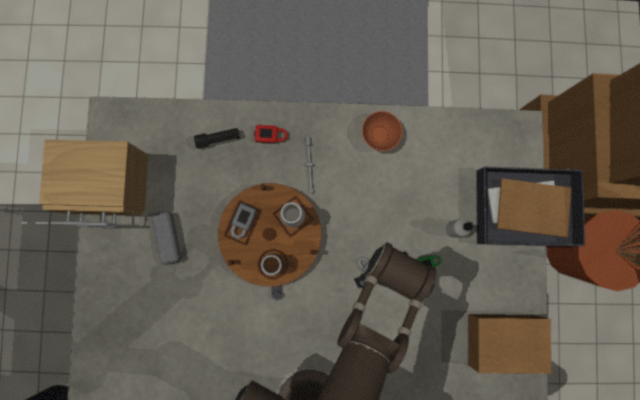

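The gourd's collar is within 5 mm of the ring centre in both cameras. The bystanders are where they started: straw (309,165), bottle (462,228) and case (165,238). Handing in.

```bash
python3 -c "
from workcell import hand_in
print(hand_in())"
```

```text
the job is handed in; nothing more can be done
None
```

The job is done and handed in at about 17.5 s of the 61 s allowed; `hand_in()` reports no verdict.

I caged the far-right peg loosely between the fingers and turned the carousel about 176° through the front until the ring met the pointer. I then gripped the gourd by its collar, lowered it into the ring (peak reading about 7 N), released it and backed the arm away.

What the last checks showed:
- **Ring:** it is about 0.5–1° off the pointer line, roughly 1–2 mm sideways, well inside the 14 mm allowed.
- **Gourd:** it looks upright in the ring, with its collar centre 1 mm (top camera) to 5 mm (side camera) from the ring centre.
- **Vase and padlock:** both look seated in their trays.
- **Bystanders:** the bombilla, bottle and glasses case are at the same pixels as at the start.

The two cameras disagreed by about 2–6 mm in absolute position. That is somewhat over the stated 2 mm calibration error at worst, but well within the tolerances. No check failed.

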